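# Complete the mount kit from under the beam rail

## Task

Complete the blue kit tray so that it holds exactly one bracket, one micrometer stage and one mirror mount, each standing upright and flat on the floor of its own compartment: one is already in it, so take only the two kinds it lacks from the row under the beam rail and leave the duplicate where it stands. These are precision parts under an aligned beam, so set them down gently rather than dropping them, do not knock the rail, and leave the parts already in the blue and white trays, the bottle, the screwdriver and the goggles alone.

Things in the scene. Friction and masses are not known exactly. Their poses are not given: they have to be found in the camera images.
- blue_tray: Blue kit tray, fixed, 132 mm (its x) by 304 mm (its y), origin at the centre of its underside. Floor 4 mm thick; three compartments side by side along y, each 124 x 96 mm inside, centres at y = -100, 0 and +100 mm; the ribs between them rise 6 mm and the rim 10 mm above the floor. Thin grey liners on the floor.
- white_tray: A colleague's white kit tray, the same make as the blue one, fixed, standing to the left of it; origin at the centre of its underside. Leave it alone.
- mat: Grey bench mat, fixed, 130 mm (x) by 340 mm (y), 4 mm thick, origin at the centre of its underside. The row of loose parts stands on it.
- rail: Fixed black bar along its y, over the row: 50 mm wide, 504 long, 200 to 240 mm above the table (optics on top to 322), posts 38 mm thick (feet 56) at y = +-232 mm. Origin on the table under its middle. Its -x edge (towards the blue tray) is 25 mm from the parts' footprint centres, so reach in under it from the tray's side with the tool tilted about 35 degrees.
- bracket_2_center (a point): Aluminium angle bracket: base 80 (x) x 40 (y) x 8 mm thick, upright wall 8 mm thick along the whole -y edge, 50 mm high over all; hold it by the wall. Point: middle of the wall, 25 mm above the underside, 16 mm from the footprint's middle along -y. z up. Stands in the row under the rail (any order, 105 mm apart), +x towards the right as the robot sees it; 0.1 to 0.3 kg.
- stage_2_center (a point): Black linear stage: block 46 x 46 x 34 mm high, with a steel/blue micrometer 15 mm thick, axis 20 mm up, sticking out 36 mm from its +x face. Point: middle of the block, 17 mm above the underside, 18 mm from the 82 x 46 mm footprint's middle along -x. z up. Stands in the row under the rail (any order, 105 mm apart), +x towards the right as the robot sees it; 0.1 to 0.3 kg.
- mount_2_center (a point): Black mirror mount: steel base 60 (x) x 44 x 8 mm; on it two upright plates 48 mm wide (y), together 29 mm deep, top 58 mm up; mirror on -x, brass knobs on +x. Point: middle of the plates, 29 mm above the underside, 15.5 mm from the footprint's middle along -x. z up. Stands in the row under the rail (any order, 105 mm apart), +x towards the right as the robot sees it; 0.1 to 0.3 kg.
- bracket_1_center (a point): Aluminium angle bracket: base 80 (x) x 40 (y) x 8 mm thick, upright wall 8 mm thick along the whole -y edge, 50 mm high over all; hold it by the wall. Point: middle of the wall, 25 mm above the underside, 16 mm from the footprint's middle along -y. z up. Already in a tray, leave it: of the three numbered 1 any one is in any compartment of the blue tray, two are in the white.
- stage_1_center (a point): Black linear stage: block 46 x 46 x 34 mm high, with a steel/blue micrometer 15 mm thick, axis 20 mm up, sticking out 36 mm from its +x face. Point: middle of the block, 17 mm above the underside, 18 mm from the 82 x 46 mm footprint's middle along -x. z up. Already in a tray, leave it: of the three numbered 1 any one is in any compartment of the blue tray, two are in the white.
- mount_1_center (a point): Black mirror mount: steel base 60 (x) x 44 x 8 mm; on it two upright plates 48 mm wide (y), together 29 mm deep, top 58 mm up; mirror on -x, brass knobs on +x. Point: middle of the plates, 29 mm above the underside, 15.5 mm from the footprint's middle along -x. z up. Already in a tray, leave it: of the three numbered 1 any one is in any compartment of the blue tray, two are in the white.
- slot_0 (a point): Centre of the blue tray's compartment at y = -100 mm, on its floor, 4 mm above the table.
- slot_1 (a point): Centre of the blue tray's compartment at y = 0 mm, on its floor, 4 mm above the table.
- slot_2 (a point): Centre of the blue tray's compartment at y = 100 mm, on its floor, 4 mm above the table.
- cleaner: White bottle of lens cleaner with a red cap, 52 mm wide and 130 mm high, standing beyond, between tray and rail; origin at the centre of its underside. Bystander.
- driver: Red-handled screwdriver, 170 mm long, lying on the table between the tray and the rail; origin at mid-length on the table. Bystander.
- goggles: Laser goggles with amber lenses, 150 mm wide (y), 105 mm deep (x), 50 mm high, standing on the table to the right of the rail; origin at the middle on the table. Bystander.
There are look-alikes about, which are no part of the job. Leave any green or orange look-alike of the part that bears stage_2_center alone. Leave any orange or pink look-alike of the part that bears bracket_1_center alone.

How it is judged:
By the outcome, as a careful person would: the job done as asked, in the order asked, and still so for the second after the job is handed in, with the robot touching nothing.
It also fails if it takes over 56 s, if anything falls off the work surface, if the arm or the gripper's body presses on something with over 40 N, if the wrist force passes 120 N, or if a joint passes its speed limit or range.

## Robot

A 6-joint arm with a two-finger parallel gripper is mounted at the origin on the work surface. World frame = base frame: x ahead of the robot, y to its left, z up, the work surface at z = 0. Lengths are in m, angles in rad, forces in N, time in s.
With the tool pointing down it reaches from about 0.35 to 0.975 m from the base axis. Payload 4.9 kg.
Tool frame: the origin (TCP) lies on the centre line of the jaws, within the pads' length; the fingertips stand 25 mm ahead of it and the grasp point (between the pads) lies 6 mm ahead of it; z points along the fingers, y is the line along which they close (so a half turn about z gives the same grasp; the last joint's range is limited). The gripper opens to 85 mm and grips with 20 to 120 N. Pads are 22 mm wide; open, the fingers measure 114 mm over their backs; the gripper's body (76 mm by 85 mm) begins 54 mm behind the grasp point. The pads swing forward as they close: fully open they stand 13 mm farther back than shut.
Start: joints at [-1.342, 0.053, 1.613, -0, 1.476, -0.119], TCP at [0.213, -0.588, 0.256] pointing down, gripper open.
Joint ranges: [-3.01, 3.01], [-1.01, 2.22], [0.06, 2.58], [-1.02, 4.17], [0.09, 2.62], [-3.14, 3.14]. Speed limits (rad/s): [2.57, 2.57, 3.14, 3.14, 3.14, 3.14].

## Interface

Orientations are given as a unit quaternion [w, x, y, z].
In Python, from plant import state, grab_frame, get_calibration, job gives the robot as it stands. The module is installed in compiled form; this text tells all that it offers.
- The arm moves only by the tool move_arm, never from a script. Its argument "targets" is a list that holds one entry, the list of rows, each a list of 5 numbers: the opening in per cent of the stroke, from 0 (shut) to 100 (fully open), then the shift along the tool's x, y, z as a fraction of full scale, then the turn about the tool's z as a fraction of full scale. A call has 1 to 5 rows; each row shifts and turns the commanded pose from where the row before left it, along the tool's axes as they then stand; what a row does not reach is not made up. Full scale, the value 1, is 0.6 m for a shift and 6 degrees for a turn. A row lasts 1/12 s, in which the tool goes at most 41.7 mm and 7.16 degrees, less where a joint would pass 70% of its speed; a pose out of reach is approached as far as the arm can. A call with a number of a shift or a turn outside -1 to 1 is refused whole. A call with a gripper value outside its range is refused whole. The fingers move at their own pace and stop on an object; the grip force is fixed at half the most. Time passes only in rows, so rows that do not move let the fingers close. It gives the time, the measured TCP pose, the force, the opening and the grip force at its end, in the units of the state.
- state(): the state, without advancing time (a new reading comes with each control period).
- grab_frame(name): name is "side" or "top" or "wrist"; returns the picture (400x640x3 uint8, red, green, blue); there is no depth.
- get_calibration(name): a dict with "vertical_fov" (degrees; the focal length in pixels is half the picture's height over the tangent of half this angle, whatever the lens; pixels are square), "cx", "cy" (the principal point, pixels), "R" (3x3) and "t" (3): a world point X has camera coordinates R X + t. Camera axes: x right, y down, z forward; pixel columns grow to the right and rows downward; lengths in m; the calibration is good to about 2 mm. A picture is of the moment at which its call begins: read the wrist's pose just before it. get_calibration takes no time and is no camera call; for the wrist camera it gives the pose at the moment of the call.
- job.job_done(): hands the job in; it is judged then, once.
The state is a dict: "time": time; "joint_pos": joint angles; "joint_vel": joint speeds; "joint_efforts": joint torques, N m; "tool_pos": TCP position; "tool_rot": TCP orientation; "contact_force": force on the tool from outside, world axes, zero at the start; "ft_torque": the same for the moment, N m; "gripper_width": opening from 0.0 (shut) to 1.0 (fully open); "grasp_force": force on a finger pad.
Only numpy, scipy, OpenCV 4.12 (cv2) and the standard library are available. Lean on these libraries where they do the work, as an engineer would, in place of code of your own. Each camera call takes 0.05 s, during which the arm holds its last target. There are 200 camera calls.

## Working session

There is one attempt and no reset: what is moved stays moved. The work goes in short steps, Python scripts to look and compute and a tool call to move; the robot and the scene stay as the last step left them, time stands still between calls to the robot, and variables do not carry over. Pictures are saved under pics/ and viewed, at most 12 in all, crops included, and the job is handed in when it is done.

Besides the shell and the picture viewer there is one more tool, called after "Request:" as a command line: name --argument value ..., lists and objects as JSON in quotes. move_arm: Moves the arm, as the interface text tells. Shift numbers are shares of 0.6 m and turn numbers shares of 6 degrees, none past 1 either way. Its arguments: {"type":"object","properties":{"targets":{"type":"array"}},"required":["targets"]}

```bash
mkdir -p pics
python3 - <<'E'
from plant import *
import numpy as np,cv2
s=state();print({k:np.round(v,3) for k,v in s.items()})
for n in("top","side"):
    f=grab_frame(n);cv2.imwrite(f"pics/{n}0.png",f[:,:,::-1])
    c=get_calibration(n);print(n,c)
c=get_calibration("wrist");print(c)
E
ls
```

```text
{'time': np.float64(0.0), 'joint_pos': array([-1.342,  0.053,  1.614, -0.   ,  1.476, -0.119]), 'joint_vel': array([ 0.   ,  0.001, -0.002,  0.001,  0.   , -0.001]), 'joint_efforts': array([ 0.0000e+00, -3.9368e+01, -3.7018e+01, -0.0000e+00,  7.0000e-03,
        0.0000e+00]), 'tool_pos': array([ 0.213, -0.587,  0.255]), 'tool_rot': array([-0.001,  0.985,  0.173, -0.   ]), 'contact_force': array([0.543, 0.961, 0.946]), 'ft_torque': array([-0.01 , -0.028, -0.06 ]), 'grasp_force': np.float64(0.0), 'gripper_width': np.float64(1.002)}
top {'vertical_fov': 56.64161754611792, 'cx': 318.71066551178836, 'cy': 198.29075091232423, 'R': array([[ 0.00766486, -0.99996381,  0.00369291],
       [-0.97734739, -0.00827251, -0.21147965],
       [ 0.21150255, -0.0019883 , -0.97737542]]), 't': array([-0.00344767,  0.52100644,  0.98765   ])}
side {'vertical_fov': 49.71449197828781, 'cx': 319.52224705879485, 'cy': 201.2113063630587, 'R': array([[-0.99878   , -0.04432598, -0.02176487],
       [-0.01441692,  0.68329453, -0.7300005 ],
       [ 0.0472298 , -0.72879612, -0.68309996]]), 't': array([0.52784801, 0.04640279, 1.06367228])}
{'vertical_fov': 70.36965453538377, 'cx': 319.99700909710225, 'cy': 198.2300113201896, 'R': array([[ 0.34067904, -0.9401777 , -0.00191948],
       [-0.89039203, -0.32329313,  0.32044278],
       [-0.30189371, -0.10745905, -0.94726593]]), 't': array([-0.62444423, -0.04344314,  0.38106875])}
pics
```

View pics/top0.png

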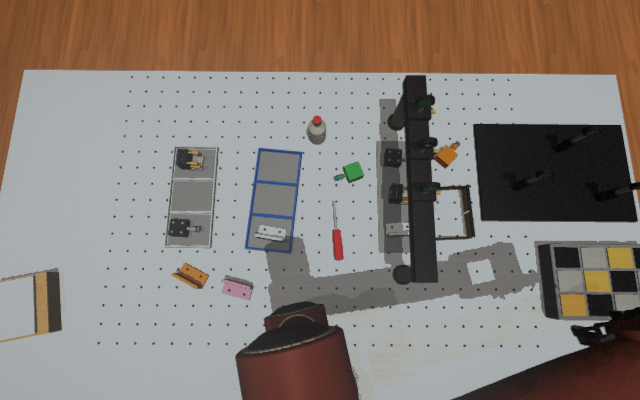

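View pics/side0.png

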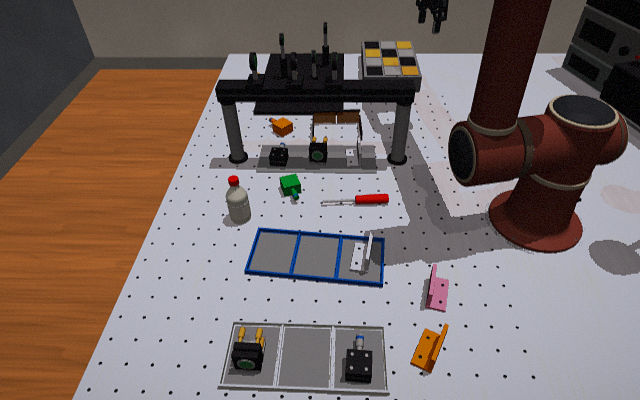

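Top view, row under the rail: stage at (393,157), mount at (397,193), bracket at (398,229). The blue tray's near compartment already holds a bracket at (270,232), so the stage and mount are missing. The look-alikes are a green stage at (350,173), an orange stage at (447,153), and orange and pink brackets at (192,274) and (237,288). The black stage and black mount in the row fit the description. I'll confirm that in an enlarged crop.

```bash
cat > h.py <<'E'
import numpy as np,cv2
from plant import *
def K(c):
    f=200/np.tan(np.radians(c["vertical_fov"]/2)); return f
def ray(c,u,v):
    f=K(c);d=c["R"].T@np.array([(u-c["cx"])/f,(v-c["cy"])/f,1]);return -c["R"].T@c["t"],d/np.linalg.norm(d)
def plane(c,u,v,z):
    o,d=ray(c,u,v);return o+d*(z-o[2])/d[2]
def tri(*obs):
    A=np.zeros((3,3));b=np.zeros(3)
    for c,u,v in obs:
        o,d=ray(c,u,v);P=np.eye(3)-np.outer(d,d);A+=P;b+=P@o
    X=np.linalg.solve(A,b);return X
def proj(c,X):
    p=c["R"]@np.array(X)+c["t"];f=K(c);return f*p[0]/p[2]+c["cx"],f*p[1]/p[2]+c["cy"]
E
python3 - <<'E'
import cv2,numpy as np
t=cv2.imread("pics/top0.png");s=cv2.imread("pics/side0.png")
a=cv2.resize(t[130:260,370:450],None,fx=4.6,fy=4.6,interpolation=cv2.INTER_CUBIC)
b=cv2.resize(s[130:175,255:385],(430,149),interpolation=cv2.INTER_CUBIC)
d=cv2.resize(t[140:260,240:310],(250,429),interpolation=cv2.INTER_CUBIC)
o=np.zeros((600,800,3),np.uint8);o[:598,:368]=a;o[:149,369:799]=b;o[160:589,380:630]=d
cv2.imwrite("pics/crop1.png",o)
E
```

```text
(no output)
```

View pics/crop1.png

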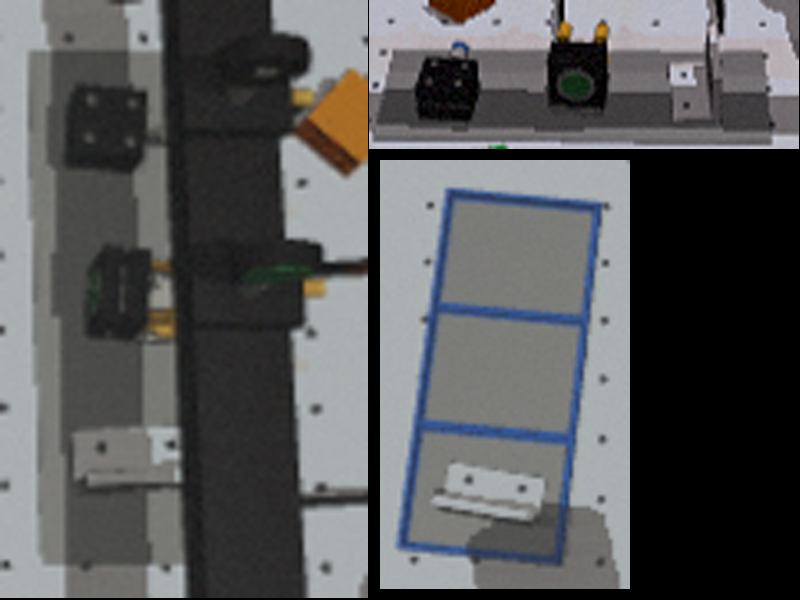

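Request:
move_arm --targets '[[[100, -0.06, 0.03, -0.03, 0], [100, -0.06, 0.03, -0.03, 0], [100, -0.06, 0.03, -0.03, 0], [100, -0.06, 0.03, -0.03, 0], [100, -0.06, 0.03, -0.03, 0]]]'

```text
time: 0.52
tool_pos: [0.0808, -0.7263, 0.3414]
tool_rot: [-0.0, 0.985, 0.173, 0.0]
contact_force: [1.1, -0.6, 0.4]
gripper_width: 0.998
grasp_force: 0.0
```

The crop confirms it: a black stage with its micrometer to the right, a black mount with its mirror facing left, and a bracket that is the duplicate. The far and middle compartments of the blue tray are empty.

The moves can't tilt the tool directly. I'll test whether overreaching tilts it.

Request:
move_arm --targets '[[[100, -0.06, 0.03, 0, 0], [100, -0.04, 0.055, 0, 0], [100, 0, 0.065, 0, 0], [100, 0, 0.065, 0, 0], [100, 0, 0.065, 0, 0]]]'

```text
time: 0.93
tool_pos: [0.0823, -0.9051, 0.3404]
tool_rot: [-0.001, 0.985, 0.172, 0.0]
contact_force: [-0.4, -0.9, 0.4]
gripper_width: 1.0
grasp_force: 0.0
```

Request:
move_arm --targets '[[[100, 0, 0.065, 0, 0], [100, 0, 0.065, 0, 0], [100, 0, 0.065, 0, 0], [100, 0, 0.065, 0, 0], [100, 0, 0.065, 0, 0]]]'

```text
time: 1.35
tool_pos: [0.1312, -0.9908, 0.2999]
tool_rot: [0.017, 0.985, 0.173, -0.0]
contact_force: [-0.8, -1.1, -0.5]
gripper_width: 1.0
grasp_force: 0.0
```

Run:
```python
from h import *
s=state();print({k:np.round(s[k],3) for k in("time","joint_pos","tool_pos","tool_rot")})
t=get_calibration("top");S=get_calibration("side")
# triangulate: stage block top/-x edge corners etc. from crops: top px = 370+x/4.6,130+y/4.6 ; side px=255+(x-369)/3.308,130+y/3.311
T=lambda x,y:(t,370+x/4.6-.4,130+y/4.6-.4); D=lambda x,y:(S,255+(x-369)/3.308-.4,130+y/3.311-.4)
pts={"stage top left-far":(T(77,85),D(428,56)),"stage top left-near":(T(70,152) if 0 else T(72,157),D(474,92)),
"mount top far-left":(T(98,248),D(553,44)),"mount top near-left":(T(95,322),D(606,44))}
for k,(a,b) in pts.items(): print(k,np.round(tri(a,b),4))
print("stage c z=.038", plane(*T(110,122),.038), "mount plates c z=.062",plane(*T(121,288),.062))
for n,p in {"rail top":((163,0),(190,598))}.items(): print(n,[plane(*T(*q),.24) for q in p])
# tray crop: px=240+(x-380)/3.571, 140+(y-160)/3.575
R=lambda x,y:(t,240+(x-380)/3.571-.4,140+(y-160)/3.575-.4)
for q in((446,190),(600,205),(560,562),(402,546)):print("tray corner",np.round(plane(*R(*q),.014),4))
for q in ((388,52),):pass
```

```text
{'time': np.float64(1.35), 'joint_pos': array([-1.514,  1.128,  0.069,  0.004,  1.911, -0.29 ]), 'tool_pos': array([ 0.131, -0.991,  0.3  ]), 'tool_rot': array([ 0.017,  0.985,  0.173, -0.   ])}
stage top left-far [ 0.6639 -0.1899  0.0774]
stage top left-near [ 0.6293 -0.1927  0.0388]
mount top far-left [ 0.5596 -0.1982  0.0843]
mount top near-left [ 0.5147 -0.1946  0.087 ]
stage c z=.038 [ 0.6533257  -0.21783107  0.038     ] mount plates c z=.062 [ 0.53895622 -0.21572529  0.062     ]
rail top [array([ 0.65168473, -0.20490014,  0.24      ]), array([ 0.34325306, -0.20515584,  0.24      ])]
tray corner [0.6836 0.1845 0.014 ]
tray corner [0.6714 0.0544 0.014 ]
tray corner [0.3733 0.0809 0.014 ]
tray corner [0.385  0.2069 0.014 ]
```

Request:
move_arm --targets '[[[100, 0, 0.065, -0.03, 0], [100, 0, 0.065, -0.03, 0], [100, 0, 0.065, -0.03, 0], [100, 0, 0.065, -0.03, 0], [100, 0, 0.065, -0.03, 0]]]'

```text
time: 1.77
tool_pos: [0.17, -0.9996, 0.371]
tool_rot: [0.091, 0.981, 0.172, -0.003]
contact_force: [-0.3, -0.2, 0.7]
gripper_width: 1.0
grasp_force: 0.0
```

Request:
move_arm --targets '[[[100, 0, 0, -0.065, 0], [100, 0, 0, -0.065, 0], [100, 0, 0, -0.065, 0], [100, 0, 0, -0.065, 0], [100, 0, 0, -0.065, 0]]]'

```text
time: 2.18
tool_pos: [0.1574, -0.9228, 0.5412]
tool_rot: [0.106, 0.979, 0.172, -0.003]
contact_force: [0.0, -0.1, -0.6]
gripper_width: 1.001
grasp_force: 0.0
```

Run:
```python
from h import *
s=state();print({k:np.round(s[k],3) for k in("time","joint_pos","tool_pos","tool_rot")})
```

```text
{'time': np.float64(2.183), 'joint_pos': array([-1.485,  0.886,  0.055,  0.014,  1.989, -0.255]), 'tool_pos': array([ 0.157, -0.923,  0.541]), 'tool_rot': array([ 0.106,  0.979,  0.172, -0.003])}
```

Request:
move_arm --targets '[[[100, 0, 0.05, 0, 0], [100, 0, 0.05, 0, 0], [100, 0, 0.05, 0, 0], [100, 0, 0.05, 0, 0], [100, 0, 0.05, 0, 0]]]'

```text
time: 2.6
tool_pos: [0.1894, -0.96, 0.508]
tool_rot: [0.146, 0.974, 0.172, -0.002]
contact_force: [0.3, -0.3, -0.4]
gripper_width: 1.002
grasp_force: 0.0
```

Run:
```python
from h import *
for i in range(1):
    s=state();print({k:np.round(s[k],4) for k in("time","joint_pos","joint_vel","tool_pos","tool_rot")})
```

```text
{'time': np.float64(2.6), 'joint_pos': array([-1.4551,  0.9285,  0.055 ,  0.013 ,  1.8662, -0.2273]), 'joint_vel': array([ 0.064 ,  0.0762, -0.0005, -0.0045, -0.2791,  0.06  ]), 'tool_pos': array([ 0.1894, -0.96  ,  0.508 ]), 'tool_rot': array([ 0.1455,  0.9744,  0.1716, -0.0022])}
```

Request:
move_arm --targets '[[[100, -0.02, 0.06, -0.03, 0], [100, -0.02, 0.06, -0.03, 0], [100, -0.02, 0.06, -0.03, 0], [100, -0.02, 0.06, -0.03, 0], [100, -0.02, 0.06, -0.03, 0]]]'

```text
time: 3.02
tool_pos: [0.1597, -0.9637, 0.5707]
tool_rot: [0.207, 0.964, 0.169, -0.003]
contact_force: [0.2, -0.3, 0.5]
gripper_width: 1.002
grasp_force: 0.0
```

Request:
move_arm --targets '[[[100, -0.02, 0.06, -0.03, 0], [100, -0.02, 0.06, -0.03, 0], [100, -0.02, 0.06, -0.03, 0], [100, -0.02, 0.06, -0.03, 0], [100, -0.02, 0.06, -0.03, 0]]]'

```text
time: 3.43
tool_pos: [0.1357, -0.9577, 0.6371]
tool_rot: [0.264, 0.95, 0.167, -0.004]
contact_force: [0.3, 0.6, 0.5]
gripper_width: 1.002
grasp_force: 0.0
```

```bash
cat >> h.py <<'E'
from scipy.spatial.transform import Rotation as Rn
def Rt(s): q=s["tool_rot"];return Rn.from_quat([q[1],q[2],q[3],q[0]]).as_matrix()
def st():
    s=state();R=Rt(s);print("t",round(float(s["time"]),2),"q",np.round(s["joint_pos"],3),"p",np.round(s["tool_pos"],4),"grip",round(float(s["gripper_width"]),3),round(float(s["grasp_force"]),1),"F",np.round(s["contact_force"],1))
    print("R",np.round(R,3).tolist(),"tilt",round(float(np.degrees(np.arccos(-R[2,2]))),1),"dir",round(float(np.degrees(np.arctan2(R[1,2],R[0,2]))),1));return s,R
E
python3 -c "
from h import *
st()"
```

```text
t 3.43 q [-1.522  0.808  0.055  0.058  1.745 -0.274] p [ 0.1357 -0.9577  0.6371] grip 1.002 0.0 F [0.3 0.6 0.5]
R [[0.944, 0.319, 0.081], [0.315, -0.804, -0.504], [-0.095, 0.501, -0.86]] tilt 30.7 dir -80.8
```

Request:
move_arm --targets '[[[100, -0.06, 0.02, 0, 0], [100, -0.06, 0.02, 0, 0], [100, -0.06, 0.02, 0, 0], [100, -0.06, 0.03, -0.02, 0], [100, -0.06, 0.03, -0.02, 0]]]'

```text
time: 3.85
tool_pos: [-0.0158, -0.9773, 0.6493]
tool_rot: [0.297, 0.941, 0.164, -0.008]
contact_force: [0.4, -0.0, -1.1]
gripper_width: 1.0
grasp_force: 0.0
```

Request:
move_arm --targets '[[[100, -0.06, 0.02, 0, 0], [100, -0.06, 0.02, 0, 0], [100, -0.06, 0.02, 0, 0], [100, -0.06, 0.03, -0.02, 0], [100, -0.06, 0.03, -0.02, 0]]]'

```text
time: 4.27
tool_pos: [-0.1518, -0.977, 0.6626]
tool_rot: [0.335, 0.928, 0.159, -0.018]
contact_force: [-0.4, -1.0, -0.3]
gripper_width: 1.0
grasp_force: 0.0
```

```bash
python3 -c "
from h import *
st()"
```

```text
t 4.27 q [-1.865  0.803  0.057  0.256  1.636 -0.531] p [-0.1518 -0.977   0.6626] grip 1.0 0.0 F [-0.4 -1.  -0.3]
R [[0.949, 0.307, 0.073], [0.283, -0.724, -0.629], [-0.14, 0.617, -0.774]] tilt 39.3 dir -83.4
```

Request:
move_arm --targets '[[[100, 0.019, -0.048, -0.042, 0], [100, 0.019, -0.048, -0.042, 0], [100, 0.019, -0.048, -0.042, 0], [100, 0, 0, 0, -1], [100, 0, 0, 0, -1]]]'

```text
time: 4.68
tool_pos: [-0.1504, -0.8834, 0.6691]
tool_rot: [0.332, 0.906, 0.257, -0.054]
contact_force: [0.6, -0.4, 0.4]
gripper_width: 0.999
grasp_force: 0.0
```

Request:
move_arm --targets '[[[100, 0, 0, 0, -1], [100, 0, 0, 0, -1], [100, 0, 0, 0, -1], [100, 0, 0, 0, -1], [100, 0, 0, 0, -1]]]'

```text
time: 5.1
tool_pos: [-0.1506, -0.8866, 0.6693]
tool_rot: [0.307, 0.808, 0.483, -0.139]
contact_force: [0.2, 0.1, -0.4]
gripper_width: 0.997
grasp_force: 0.0
```

Request:
move_arm --targets '[[[100, 0, 0, 0, -1], [100, 0, 0, 0, -1], [100, 0, 0, 0, -1], [100, 0, 0, 0, -1], [100, 0, 0, 0, -1]]]'

```text
time: 5.52
tool_pos: [-0.1507, -0.8867, 0.6693]
tool_rot: [0.261, 0.655, 0.676, -0.214]
contact_force: [0.3, -0.2, 0.4]
gripper_width: 1.002
grasp_force: 0.0
```

```bash
cat >> h.py <<'E'
def to(goal):
    s,R=st();d=R.T@(np.array(goal)-s["tool_pos"]);n=np.linalg.norm(d)
    print("dist",round(float(n),4),"tool frac",np.round(d/.6,4),"rows>=",int(np.ceil(n/.041)),"per row",np.round(d/.6/np.ceil(n/.041),4))
    return R
E
python3 - <<'E'
from h import *
R=to([.626,-.02,.30])
print("turn needed",np.degrees(np.arctan2(R[2,1],R[2,0])), )
E
```

```text
t 5.52 q [-1.899  0.416  0.604  0.277  1.486 -1.863] p [-0.1507 -0.8867  0.6693] grip 1.002 0.0 F [ 0.3 -0.2  0.4]
R [[-0.005, 0.997, 0.073], [0.774, 0.05, -0.631], [-0.633, 0.053, -0.772]] tilt 39.4 dir -83.4
dist 1.221 tool frac [ 1.5008  1.3311 -0.3416] rows>= 30 per row [ 0.05    0.0444 -0.0114]
turn needed 175.2182790207856
```

Request:
move_arm --targets '[[[100, 0.05, 0.0444, -0.0114, -0.8], [100, 0.05, 0.044, -0.011, 0], [100, 0.05, 0.044, -0.011, 0], [100, 0.05, 0.044, -0.011, 0], [100, 0.05, 0.044, -0.011, 0]]]'

```text
time: 5.93
tool_pos: [-0.0307, -0.7358, 0.6012]
tool_rot: [0.253, 0.628, 0.701, -0.224]
contact_force: [1.2, 0.4, -0.4]
gripper_width: 0.996
grasp_force: 0.0
```

Request:
move_arm --targets '[[[100, 0.05, 0.044, -0.011, 0], [100, 0.05, 0.044, -0.011, 0], [100, 0.05, 0.044, -0.011, 0], [100, 0.05, 0.044, -0.011, 0], [100, 0.05, 0.044, -0.011, 0]]]'

```text
time: 6.35
tool_pos: [0.0853, -0.5849, 0.5322]
tool_rot: [0.253, 0.628, 0.701, -0.224]
contact_force: [0.3, 0.6, 1.4]
gripper_width: 1.0
grasp_force: 0.0
```

Request:
move_arm --targets '[[[100, 0.05, 0.044, -0.011, 0], [100, 0.05, 0.044, -0.011, 0], [100, 0.05, 0.044, -0.011, 0], [100, 0.05, 0.044, -0.011, 0], [100, 0.05, 0.044, -0.011, 0]]]'

```text
time: 6.77
tool_pos: [0.2012, -0.4343, 0.4635]
tool_rot: [0.254, 0.628, 0.701, -0.224]
contact_force: [2.0, -0.4, -0.2]
gripper_width: 0.999
grasp_force: 0.0
```

Run:
```python
from h import *
to([.626,-.02,.30])
```

```text
t 6.77 q [-1.21  -0.741  1.982 -0.164  1.23  -1.318] p [ 0.2012 -0.4343  0.4635] grip 0.999 0.0 F [ 2.  -0.4 -0.2]
R [[-0.082, 0.994, 0.074], [0.767, 0.11, -0.632], [-0.636, 0.005, -0.771]] tilt 39.5 dir -83.3
dist 0.6155 tool frac [ 0.6453  0.7783 -0.1738] rows>= 16 per row [ 0.0403  0.0486 -0.0109]
```

Request:
move_arm --targets '[[[100, 0.03, 0.049, -0.023, 0], [100, 0.03, 0.049, -0.023, 0], [100, 0.03, 0.049, -0.023, 0], [100, 0.03, 0.049, -0.023, 0], [100, 0.03, 0.049, -0.023, 0]]]'

```text
time: 7.18
tool_pos: [0.3352, -0.3052, 0.4613]
tool_rot: [0.254, 0.628, 0.701, -0.223]
contact_force: [0.6, -0.4, -0.0]
gripper_width: 0.997
grasp_force: 0.0
```

Request:
move_arm --targets '[[[100, 0.03, 0.049, -0.023, 0], [100, 0.03, 0.049, -0.023, 0], [100, 0.03, 0.049, -0.023, 0], [100, 0.03, 0.049, -0.023, 0], [100, 0.03, 0.049, -0.023, 0]]]'

```text
time: 7.6
tool_pos: [0.4691, -0.1761, 0.4579]
tool_rot: [0.253, 0.628, 0.701, -0.222]
contact_force: [-0.1, -0.3, 0.3]
gripper_width: 1.001
grasp_force: 0.0
```

Request:
move_arm --targets '[[[100, 0.03, 0.049, -0.023, 0], [100, 0.03, 0.049, -0.023, 0], [100, 0.03, 0.049, -0.023, 0], [100, 0.03, 0.03, -0.023, 0], [100, 0.03, 0.03, -0.01, 0]]]'

```text
time: 8.02
tool_pos: [0.5808, -0.0545, 0.4495]
tool_rot: [0.253, 0.628, 0.702, -0.221]
contact_force: [0.5, -0.5, -0.5]
gripper_width: 0.997
grasp_force: 0.0
```

Run:
```python
from h import *
to([.61,-.02,.28])
```

```text
t 8.02 q [ 0.056 -0.12   1.56  -0.686  1.63  -0.123] p [ 0.5808 -0.0545  0.4495] grip 0.997 0.0 F [ 0.5 -0.5 -0.5]
R [[-0.082, 0.994, 0.078], [0.769, 0.113, -0.629], [-0.633, 0.008, -0.774]] tilt 39.3 dir -82.9
dist 0.1754 tool frac [0.2191 0.0524 0.1862] rows>= 5 per row [0.0438 0.0105 0.0372]
```

Request:
move_arm --targets '[[[100, 0.044, 0.01, 0.037, 0], [100, 0.044, 0.01, 0.037, 0], [100, 0.044, 0.01, 0.037, 0], [100, 0.044, 0.01, 0.037, 0], [100, 0.044, 0.01, 0.037, 0]]]'

```text
time: 8.43
tool_pos: [0.6069, -0.0209, 0.2776]
tool_rot: [0.253, 0.629, 0.701, -0.221]
contact_force: [0.5, 0.0, 0.6]
gripper_width: 0.999
grasp_force: 0.0
```

Run:
```python
from h import *
import json
st()
c=get_calibration("wrist");f=grab_frame("wrist");cv2.imwrite("pics/w1.png",f[:,:,::-1]);np.savez("w1.npz",**c)
print(c["t"], -c["R"].T@c["t"])
f=grab_frame("side");cv2.imwrite("pics/s1.png",f[:,:,::-1])
```

```text
t 8.43 q [ 0.109  0.027  1.7   -0.692  1.443  0.102] p [ 0.6069 -0.0209  0.2776] grip 0.999 0.0 F [0.5 0.  0.6]
R [[-0.082, 0.994, 0.076], [0.77, 0.112, -0.628], [-0.633, 0.007, -0.774]] tilt 39.3 dir -83.1
[-0.60112427 -0.23882279  0.20715138] [0.58937549 0.11560909 0.31712691]
```

View pics/w1.png

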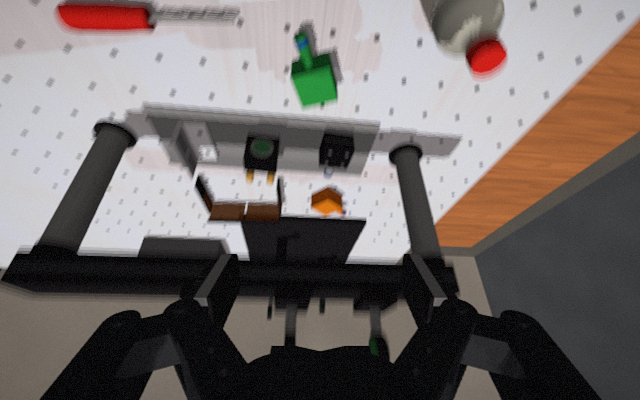

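View pics/s1.png

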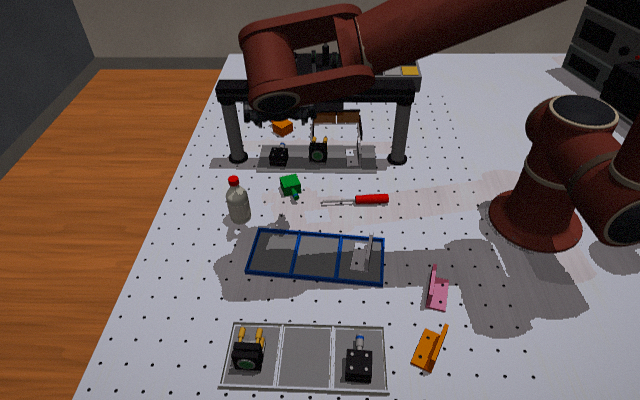

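Run:
```python
from h import *
S=get_calibration("side");print("side cam",-S["R"].T@S["t"])
for y in(.1,.15,.2):
    for px in((275,110),(245,60)):
        o,d=ray(S,*px);print(y,px,np.round(o+d*(y-o[1])/d[1],3))
w=dict(np.load("w1.npz"));t=get_calibration("top")
# dark blobs in wrist pic: stage & mount top outlines; green too
f=cv2.imread("pics/w1.png");
m=(f.max(2)<60).astype(np.uint8);n,l,s,c=cv2.connectedComponentsWithStats(m)
for i in range(1,n):
    if 200<s[i,4]<3000: print(s[i],c[i])
sl=f[120:185,235:365];cv2.imwrite("pics/cw.png",cv2.resize(sl,(780,390),interpolation=cv2.INTER_CUBIC))
print("green stage",tri((t,353,172),(w,314,80)))
```

```text
side cam [0.47763599 0.76689084 0.7719571 ]
0.1 (275, 110) [0.595 0.1   0.368]
0.1 (245, 60) [0.636 0.1   0.461]
0.15 (275, 110) [0.586 0.15  0.398]
0.15 (245, 60) [0.624 0.15  0.484]
0.2 (275, 110) [0.578 0.2   0.428]
0.2 (245, 60) [0.612 0.2   0.508]
[ 319  129   36   39 1115] [335.90493274 148.47802691]
[ 244  132   36   42 1190] [261.25462185 151.58067227]
[196 177  16  35 215] [203.7255814  193.38604651]
green stage [ 0.6098717  -0.10027601  0.01299726]
```

View pics/cw.png

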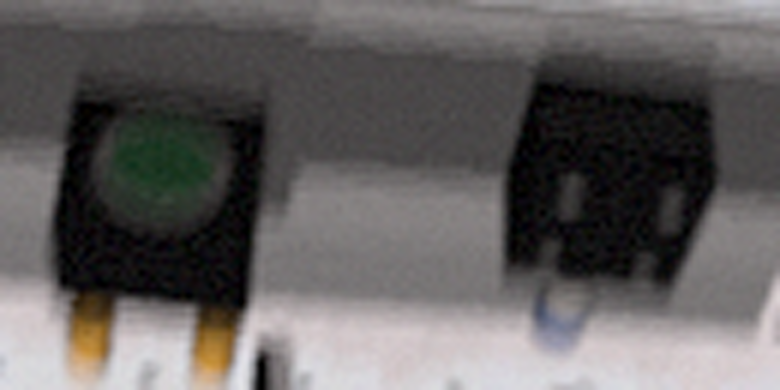

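Run:
```python
from h import *
t=get_calibration("top");w=dict(np.load("w1.npz"))
T=lambda x,y:(t,370+x/4.6-.4,130+y/4.6-.4); W=lambda x,y:(w,235+x/6-.4,120+y/6-.4)
for n,a,b in(("stage top c",(110,119),(610,228)),("mount top c",(125,283),(153,267))):
    X=tri(T(*a),W(*b));print(n,np.round(X,4),"reproj",np.round(np.array(proj(t,X))-T(*a)[1:],1),np.round(np.array(proj(w,X))-W(*b)[1:],1))
print("stage by wrist z.038",plane(*W(610,228),.038),"top",plane(*T(110,119),.038))
for q in((540,88),(708,100)):print("stage front base z.004",np.round(plane(*W(*q),.004),4))
for q in((508,172),(715,180)):print("stage front top z.038",np.round(plane(*W(*q),.038),4))
for q in((75,100),(265,108)):print("mount front base z~.006",np.round(plane(*W(*q),.006),4))
for q in((57,285),(247,303)):print("mount rear top z.062",np.round(plane(*W(*q),.062),4))
for q in((128,248),(125,320)):print("mount top T z.062",np.round(plane(*T(*q),.062),4))
```

```text
stage top c [ 0.656  -0.219   0.0314] reproj [-0.1  0.5] [0.9 0.4]
mount top c [ 0.5422 -0.2193  0.0539] reproj [-0.3  0.6] [1.2 0.7]
stage by wrist z.038 [ 0.65299012 -0.21056073  0.038     ] top [ 0.65533478 -0.21790135  0.038     ]
stage front base z.004 [ 0.6342 -0.1979  0.004 ]
stage front base z.004 [ 0.6778 -0.1976  0.004 ]
stage front top z.038 [ 0.6251 -0.1925  0.038 ]
stage front top z.038 [ 0.6755 -0.1902  0.038 ]
mount front base z~.006 [ 0.5165 -0.2123  0.006 ]
mount front base z~.006 [ 0.5646 -0.2102  0.006 ]
mount rear top z.062 [ 0.5188 -0.2168  0.062 ]
mount rear top z.062 [ 0.5639 -0.2193  0.062 ]
mount top T z.062 [ 0.5642 -0.2209  0.062 ]
mount top T z.062 [ 0.519  -0.2174  0.062 ]
```

Run:
```python
from h import *
t=get_calibration("top");w=dict(np.load("w1.npz"))
print("bottle cap",tri((t,317,120),(w,487,57)), "white tray right edge",plane(t,217,160,.014))
s=state();z=Rt(s)[:,2]
R=to(np.array([.541,-.215,.040])-.15*z)
print("then along z",.144/.6)
```

```text
bottle cap [0.72891306 0.00710105 0.11706777] white tray right edge [0.64461421 0.30568611 0.014     ]
t 8.53 q [ 0.109  0.032  1.706 -0.69   1.445  0.1  ] p [ 0.6039 -0.0209  0.2709] grip 0.999 0.0 F [-0.2  0.5 -0.8]
R [[-0.091, 0.994, 0.065], [0.77, 0.112, -0.628], [-0.632, -0.007, -0.775]] tilt 39.2 dir -84.1
dist 0.1685 tool frac [ 0.0037 -0.1377  0.2448] rows>= 5 per row [ 0.0007 -0.0275  0.049 ]
then along z 0.24
```

Request:
move_arm --targets '[[[100, 0.001, -0.028, 0.049, 0], [100, 0.001, -0.028, 0.049, 0], [100, 0.001, -0.028, 0.049, 0], [100, 0, -0.027, 0.049, 0], [100, 0, -0.027, 0.049, 0]]]'

```text
time: 8.95
tool_pos: [0.5356, -0.1231, 0.1657]
tool_rot: [0.254, 0.629, 0.701, -0.221]
contact_force: [0.3, -0.1, -0.1]
gripper_width: 0.998
grasp_force: 0.0
```

Run:
```python
from h import *
s=state();z=Rt(s)[:,2]
R=to(np.array([.541,-.215,.040])-.006*z)
c=get_calibration("wrist");f=grab_frame("wrist");cv2.imwrite("pics/w2.png",f[:,:,::-1])
for X in([.541,-.218,.062],[.541,-.2145+.0145,.033]): print(np.round(proj(c,X)))
```

```text
t 8.95 q [-0.072 -0.064  1.988 -0.74   1.177  0.101] p [ 0.5356 -0.1231  0.1657] grip 0.998 0.0 F [ 0.3 -0.1 -0.1]
R [[-0.08, 0.994, 0.078], [0.769, 0.112, -0.63], [-0.635, 0.01, -0.773]] tilt 39.4 dir -82.9
dist 0.1499 tool frac [ 0.0146 -0.0102  0.2491] rows>= 4 per row [ 0.0036 -0.0026  0.0623]
[315. 200.]
[317. 164.]
```

View pics/w2.png

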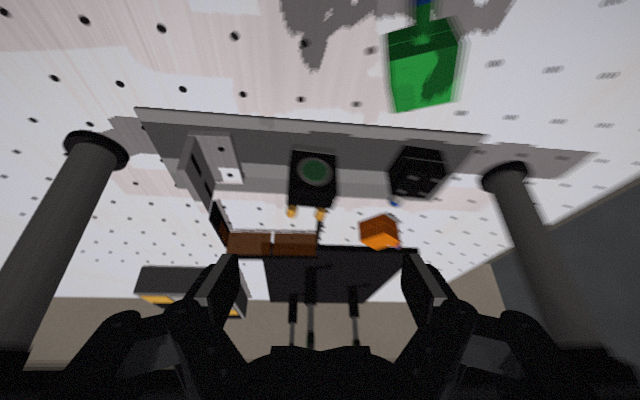

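The mount's mirror is at (316,172), in line with the jaws. Going in.

Request:
move_arm --targets '[[[100, 0.004, -0.002, 0.06, 0], [100, 0.004, -0.002, 0.06, 0], [100, 0.004, -0.002, 0.06, 0], [100, 0.003, -0.002, 0.04, 0], [100, 0, -0.002, 0.02, 0]]]'

```text
time: 9.42
tool_pos: [0.5386, -0.2081, 0.0456]
tool_rot: [0.252, 0.629, 0.701, -0.223]
contact_force: [0.3, 0.5, -0.0]
gripper_width: 0.998
grasp_force: 0.0
```

Run:
```python
from h import *
s=state();z=Rt(s)[:,2]
R=to(np.array([.541,-.215,.040])-.006*z)
```

```text
t 9.42 q [-0.234  0.146  2.011 -0.849  0.917  0.172] p [ 0.5386 -0.2081  0.0456] grip 0.998 0.0 F [ 0.3  0.5 -0. ]
R [[-0.082, 0.994, 0.072], [0.769, 0.109, -0.63], [-0.634, 0.004, -0.773]] tilt 39.3 dir -83.5
dist 0.0039 tool frac [-0.0033  0.0027  0.0048] rows>= 1 per row [-0.0033  0.0027  0.0048]
```

Request:
move_arm --targets '[[[0, -0.003, 0.003, 0.004, 0], [0, 0, 0, 0, 0], [0, 0, 0, 0, 0], [0, 0, 0, 0, 0], [0, 0, 0, 0, 0]]]'

```text
time: 9.83
tool_pos: [0.5429, -0.2089, 0.0483]
tool_rot: [0.255, 0.628, 0.701, -0.222]
contact_force: [0.4, 0.7, 6.8]
gripper_width: 0.58
grasp_force: 62.2
```

Request:
move_arm --targets '[[[0, 0, 0, 0, 0], [0, 0, 0, 0, 0], [0, 0, 0, 0, 0], [0, 0, 0, 0, 0], [0, 0, 0, 0, 0]]]'

```text
time: 10.25
tool_pos: [0.543, -0.2089, 0.0483]
tool_rot: [0.255, 0.628, 0.701, -0.222]
contact_force: [-0.2, 0.9, 6.9]
gripper_width: 0.578
grasp_force: 62.2
```

Request:
move_arm --targets '[[[0, 0, 0, -0.02, 0], [0, 0, 0, -0.04, 0], [0, 0, 0, -0.06, 0], [0, 0, 0, -0.06, 0], [0, 0, 0, -0.06, 0]]]'

```text
time: 10.67
tool_pos: [0.5289, -0.1161, 0.157]
tool_rot: [0.251, 0.628, 0.702, -0.222]
contact_force: [1.0, -0.4, -2.4]
gripper_width: 0.578
grasp_force: 62.8
```

Request:
move_arm --targets '[[[0, 0, 0, -0.06, 0], [0, 0.03, 0.004, -0.04, 0], [0, 0.05, 0.006, -0.04, 0], [0, 0.05, 0.006, -0.04, 0], [0, 0.05, 0.006, -0.04, 0]]]'

```text
time: 11.08
tool_pos: [0.5234, 0.0522, 0.1907]
tool_rot: [0.252, 0.629, 0.702, -0.222]
contact_force: [0.8, -0.3, -2.5]
gripper_width: 0.576
grasp_force: 62.8
```

Run:
```python
from h import *
to([.528,.154,.13])
f=grab_frame("side");cv2.imwrite("pics/s2.png",f[:,:,::-1])
```

```text
t 11.08 q [ 0.262 -0.023  1.903 -0.684  1.421  0.313] p [0.5234 0.0522 0.1907] grip 0.576 62.8 F [ 0.8 -0.3 -2.5]
R [[-0.083, 0.994, 0.075], [0.771, 0.112, -0.627], [-0.632, 0.005, -0.775]] tilt 39.2 dir -83.2
dist 0.1186 tool frac [ 0.1939  0.026  -0.0274] rows>= 3 per row [ 0.0646  0.0087 -0.0091]
```

View pics/s2.png

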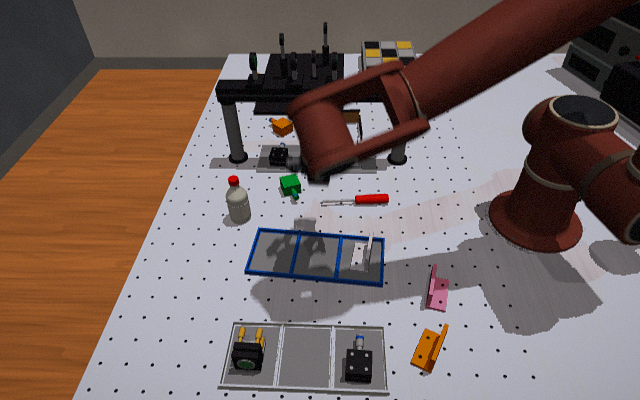

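Request:
move_arm --targets '[[[0, 0.05, 0.007, -0.007, 0], [0, 0.05, 0.007, -0.007, 0], [0, 0.05, 0.007, -0.007, 0], [0, 0.044, 0.005, -0.006, 0], [0, 0, 0, 0, 0]]]'

```text
time: 11.55
tool_pos: [0.5268, 0.1546, 0.1254]
tool_rot: [0.25, 0.626, 0.704, -0.223]
contact_force: [-0.8, -0.2, -2.8]
gripper_width: 0.576
grasp_force: 63.3
```

Request:
move_arm --targets '[[[0, 0.02, 0, 0.025, 0], [0, 0.02, 0, 0.025, 0], [0, 0.016, 0, 0.02, 0], [0, 0.008, 0, 0.01, 0], [0, 0, 0, 0, 0]]]'

```text
time: 11.97
tool_pos: [0.5277, 0.1496, 0.0654]
tool_rot: [0.251, 0.628, 0.702, -0.225]
contact_force: [-0.8, -1.1, -3.1]
gripper_width: 0.574
grasp_force: 63.2
```

Run:
```python
from h import *
to([.528,.154,.0485])
```

```text
t 11.97 q [ 0.421  0.264  1.829 -0.667  1.351  0.563] p [0.5277 0.1496 0.0654] grip 0.574 63.2 F [-0.8 -1.1 -3.1]
R [[-0.086, 0.994, 0.07], [0.769, 0.111, -0.63], [-0.634, -0.0, -0.773]] tilt 39.3 dir -83.7
dist 0.0174 tool frac [0.0235 0.0013 0.0171] rows>= 1 per row [0.0235 0.0013 0.0171]
```

Request:
move_arm --targets '[[[0, 0.005, 0, 0.005, 0], [0, 0.005, 0, 0.004, 0], [0, 0.004, 0, 0.003, 0], [0, 0.003, 0, 0.003, 0], [0, 0, 0, 0, 0]]]'

```text
time: 12.38
tool_pos: [0.5292, 0.1524, 0.0539]
tool_rot: [0.252, 0.628, 0.701, -0.223]
contact_force: [-0.3, -0.2, -2.0]
gripper_width: 0.577
grasp_force: 63.2
```

Request:
move_arm --targets '[[[0, 0.002, 0, 0.002, 0], [0, 0, 0, 0, 0]]]'

```text
time: 12.55
tool_pos: [0.5292, 0.1526, 0.0523]
tool_rot: [0.252, 0.628, 0.701, -0.223]
contact_force: [0.4, -0.8, -3.6]
gripper_width: 0.578
grasp_force: 63.2
```

Request:
move_arm --targets '[[[0, 0.002, 0, 0.002, 0], [0, 0.001, 0, 0.001, 0], [0, 0, 0, 0, 0]]]'

```text
time: 12.8
tool_pos: [0.5291, 0.1527, 0.0496]
tool_rot: [0.252, 0.628, 0.701, -0.223]
contact_force: [-0.6, -0.4, -1.7]
gripper_width: 0.575
grasp_force: 63.2
```

Request:
move_arm --targets '[[[0, 0.001, 0, 0.001, 0], [0, 0.001, 0, 0.001, 0], [0, 0, 0, 0, 0]]]'

```text
time: 13.05
tool_pos: [0.5293, 0.153, 0.0484]
tool_rot: [0.252, 0.628, 0.701, -0.223]
contact_force: [0.5, 0.8, 0.1]
gripper_width: 0.574
grasp_force: 63.6
```

Contact is just starting: Fz rose from about -2.5 to about 0. I'll lower about 1 mm more, then open partway.

Request:
move_arm --targets '[[[0, 0.001, 0, 0.001, 0], [0, 0, 0, 0, 0]]]'

```text
time: 13.22
tool_pos: [0.5294, 0.153, 0.0483]
tool_rot: [0.252, 0.628, 0.701, -0.223]
contact_force: [-2.3, 0.9, 4.9]
gripper_width: 0.574
grasp_force: 64.1
```

Request:
move_arm --targets '[[[66, 0, 0, 0, 0], [74, 0, 0, 0, 0], [74, 0, 0, 0, 0], [74, 0, 0, 0, 0], [74, 0, 0, 0, 0]]]'

```text
time: 13.63
tool_pos: [0.5292, 0.153, 0.0472]
tool_rot: [0.252, 0.628, 0.701, -0.223]
contact_force: [-0.1, 0.0, -0.7]
gripper_width: 0.741
grasp_force: 0.0
```

Request:
move_arm --targets '[[[74, 0, 0, -0.02, 0], [74, 0, 0, -0.04, 0], [74, 0, 0, -0.06, 0], [74, 0, 0, -0.06, 0], [90, 0, 0, -0.06, 0]]]'

```text
time: 14.05
tool_pos: [0.5182, 0.2448, 0.1605]
tool_rot: [0.252, 0.628, 0.701, -0.223]
contact_force: [0.3, 1.1, -0.4]
gripper_width: 0.864
grasp_force: 0.0
```

Run:
```python
from h import *
s=state();z=Rt(s)[:,2]
to(np.array([.653,-.2125,.030])-.15*z)
f=grab_frame("wrist");cv2.imwrite("pics/w3.png",f[:,:,::-1])
```

```text
t 14.05 q [ 0.566  0.229  1.686 -0.607  1.569  0.565] p [0.5182 0.2448 0.1605] grip 0.864 0.0 F [ 0.3  1.1 -0.4]
R [[-0.083, 0.994, 0.073], [0.769, 0.111, -0.629], [-0.633, 0.004, -0.774]] tilt 39.3 dir -83.4
dist 0.3838 tool frac [-0.4675  0.138   0.4142] rows>= 10 per row [-0.0468  0.0138  0.0414]
```

View pics/w3.png

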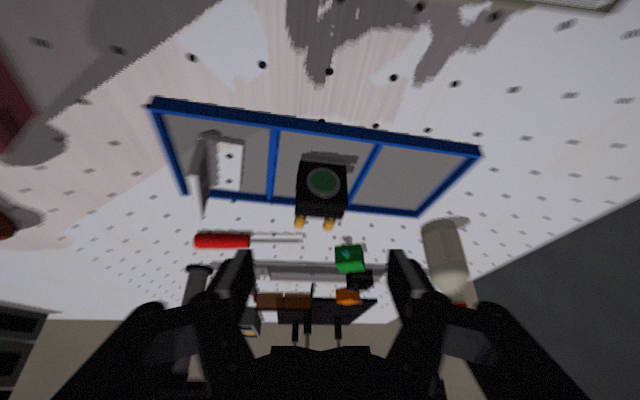

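Request:
move_arm --targets '[[[100, -0.035, 0, -0.043, 0], [100, -0.035, 0, -0.043, 0], [100, -0.035, 0, -0.043, 0], [100, -0.046, 0.013, 0.038, 0], [100, -0.046, 0.013, 0.038, 0]]]'

```text
time: 14.52
tool_pos: [0.5431, 0.1761, 0.2626]
tool_rot: [0.254, 0.628, 0.702, -0.219]
contact_force: [0.0, -0.3, -0.8]
gripper_width: 0.999
grasp_force: 0.0
```

Request:
move_arm --targets '[[[100, -0.046, 0.013, 0.038, 0], [100, -0.046, 0.013, 0.038, 0], [100, -0.046, 0.013, 0.038, 0], [100, -0.046, 0.013, 0.038, 0], [100, -0.046, 0.013, 0.038, 0]]]'

```text
time: 14.93
tool_pos: [0.6006, -0.0004, 0.2583]
tool_rot: [0.252, 0.628, 0.702, -0.222]
contact_force: [0.9, 0.5, 0.3]
gripper_width: 1.003
grasp_force: 0.0
```

Request:
move_arm --targets '[[[100, -0.007, 0.01, 0.055, 0], [100, -0.007, 0.01, 0.055, 0], [100, -0.007, 0.01, 0.055, 0], [100, -0.007, 0.01, 0.055, 0], [100, -0.007, 0.01, 0.055, 0]]]'

```text
time: 15.35
tool_pos: [0.6444, -0.1166, 0.143]
tool_rot: [0.252, 0.628, 0.701, -0.222]
contact_force: [0.9, 0.1, 0.3]
gripper_width: 1.001
grasp_force: 0.0
```

Run:
```python
from h import *
s=state();z=Rt(s)[:,2]
to(np.array([.653,-.2125,.030])-.006*z)
c=get_calibration("wrist");f=grab_frame("wrist");cv2.imwrite("pics/w4.png",f[:,:,::-1])
for X in([.653,-.212,.038],[.653,-.189,.021]): print(np.round(proj(c,X)))
```

```text
t 15.35 q [-0.049  0.216  1.734 -0.743  1.177  0.133] p [ 0.6444 -0.1166  0.143 ] grip 1.001 0.0 F [0.9 0.1 0.3]
R [[-0.083, 0.994, 0.074], [0.769, 0.111, -0.629], [-0.633, 0.005, -0.774]] tilt 39.3 dir -83.3
dist 0.1424 tool frac [-0.0048 -0.0045  0.2373] rows>= 4 per row [-0.0012 -0.0011  0.0593]
[319. 199.]
[322. 171.]
```

View pics/w4.png

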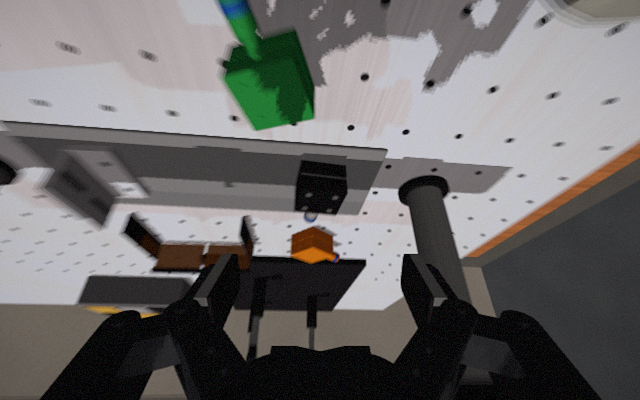

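The stage is lined up, with its top at (320,195) and front face at (324,171), as predicted. Going in.

Request:
move_arm --targets '[[[100, -0.001, -0.001, 0.06, 0], [100, -0.001, -0.001, 0.06, 0], [100, -0.001, -0.001, 0.06, 0], [100, -0.002, -0.001, 0.036, 0], [100, -0.001, 0, 0.02, 0]]]'

```text
time: 15.82
tool_pos: [0.6505, -0.2091, 0.0332]
tool_rot: [0.25, 0.629, 0.701, -0.224]
contact_force: [-0.1, -1.3, -0.1]
gripper_width: 0.998
grasp_force: 0.0
```

Run:
```python
from h import *
s=state();z=Rt(s)[:,2]
to(np.array([.653,-.2125,.031])-.006*z)
```

```text
t 15.82 q [-0.195  0.39   1.735 -0.823  0.966  0.165] p [ 0.6505 -0.2091  0.0332] grip 0.998 0.0 F [-0.1 -1.3 -0.1]
R [[-0.085, 0.994, 0.069], [0.77, 0.109, -0.629], [-0.632, 0.0, -0.775]] tilt 39.2 dir -83.7
dist 0.0032 tool frac [-0.0025  0.0035 -0.0033] rows>= 1 per row [-0.0025  0.0035 -0.0033]
```

Request:
move_arm --targets '[[[100, -0.002, 0.003, -0.003, 0], [60, 0, 0, 0, 0], [0, 0, 0, 0, 0], [0, 0, 0, 0, 0], [0, 0, 0, 0, 0]]]'

```text
time: 16.23
tool_pos: [0.6559, -0.2067, 0.0412]
tool_rot: [0.254, 0.628, 0.701, -0.222]
contact_force: [1.1, 1.1, 5.1]
gripper_width: 0.555
grasp_force: 58.7
```

Request:
move_arm --targets '[[[0, 0, 0, 0, 0], [0, 0, 0, 0, 0], [0, 0, 0, 0, 0]]]'

```text
time: 16.48
tool_pos: [0.6559, -0.2068, 0.0412]
tool_rot: [0.254, 0.628, 0.701, -0.222]
contact_force: [-0.8, 2.2, 6.2]
gripper_width: 0.553
grasp_force: 59.1
```

Request:
move_arm --targets '[[[0, 0, 0, -0.015, 0], [0, 0, 0, -0.03, 0], [0, 0, 0, -0.05, 0], [0, 0, 0, -0.05, 0], [0, 0, 0, -0.05, 0]]]'

```text
time: 16.9
tool_pos: [0.6444, -0.1323, 0.1291]
tool_rot: [0.251, 0.628, 0.702, -0.223]
contact_force: [0.2, 0.5, -2.3]
gripper_width: 0.558
grasp_force: 59.6
```

Request:
move_arm --targets '[[[0, 0, 0, -0.06, 0], [0, 0, 0, -0.05, 0], [0, 0.04, 0.004, -0.04, 0], [0, 0.04, 0.004, -0.04, 0], [0, 0, 0, 0, 0]]]'

```text
time: 17.32
tool_pos: [0.6381, -0.0189, 0.1879]
tool_rot: [0.252, 0.627, 0.703, -0.22]
contact_force: [0.2, -0.2, -1.0]
gripper_width: 0.554
grasp_force: 59.6
```

Run:
```python
from h import *
to([.628,.1465,.14])
f=grab_frame("wrist");cv2.imwrite("pics/w5.png",f[:,:,::-1])
```

```text
t 17.32 q [ 0.106  0.178  1.694 -0.708  1.327  0.19 ] p [ 0.6381 -0.0189  0.1879] grip 0.554 59.6 F [ 0.2 -0.2 -1. ]
R [[-0.086, 0.993, 0.079], [0.771, 0.117, -0.626], [-0.631, 0.007, -0.776]] tilt 39.1 dir -82.8
dist 0.1725 tool frac [ 0.2643  0.0149 -0.1119] rows>= 5 per row [ 0.0529  0.003  -0.0224]
```

View pics/w5.png

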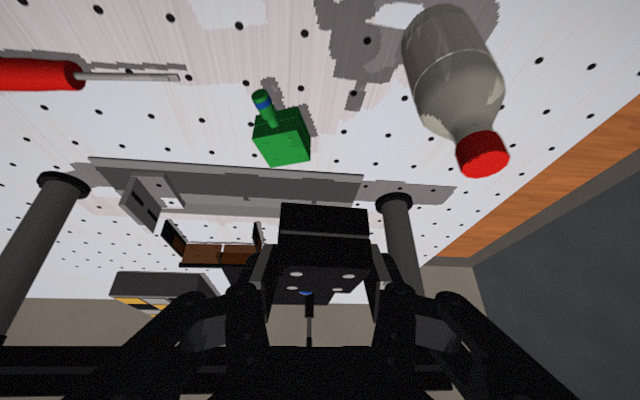

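Request:
move_arm --targets '[[[0, 0.043, 0.003, -0.035, 0], [0, 0.043, 0.003, -0.035, 0], [0, 0.043, 0.003, -0.035, 0], [0, 0.043, 0.003, -0.035, 0], [0, 0.042, 0.003, -0.034, 0]]]'

```text
time: 17.78
tool_pos: [0.6276, 0.1418, 0.1854]
tool_rot: [0.251, 0.628, 0.701, -0.223]
contact_force: [1.0, -0.0, -1.6]
gripper_width: 0.553
grasp_force: 60.3
```

Request:
move_arm --targets '[[[0, 0.03, 0, 0.037, 0], [0, 0.03, 0, 0.037, 0], [0, 0.03, 0, 0.037, 0], [0, 0.02, 0, 0.025, 0], [0, 0, 0, 0, 0]]]'

```text
time: 18.2
tool_pos: [0.6249, 0.1387, 0.0746]
tool_rot: [0.249, 0.627, 0.702, -0.227]
contact_force: [-1.6, -1.1, -2.1]
gripper_width: 0.558
grasp_force: 60.3
```

Run:
```python
from h import *
to([.628,.1465,.0445])
```

```text
t 18.2 q [ 0.347  0.412  1.621 -0.68   1.363  0.468] p [0.6249 0.1387 0.0746] grip 0.558 60.3 F [-1.6 -1.1 -2.1]
R [[-0.09, 0.994, 0.064], [0.768, 0.11, -0.631], [-0.634, -0.007, -0.773]] tilt 39.4 dir -84.2
dist 0.0312 tool frac [0.0413 0.007  0.0309] rows>= 1 per row [0.0413 0.007  0.0309]
```

Request:
move_arm --targets '[[[0, 0.013, 0.003, 0.008, 0], [0, 0.01, 0.003, 0.007, 0], [0, 0.006, 0, 0.005, 0], [0, 0, 0, 0, 0], [0, 0, 0, 0, 0]]]'

```text
time: 18.62
tool_pos: [0.6324, 0.1467, 0.0615]
tool_rot: [0.252, 0.628, 0.701, -0.222]
contact_force: [0.1, 0.1, -1.9]
gripper_width: 0.557
grasp_force: 60.3
```

Request:
move_arm --targets '[[[0, 0, 0, 0, 0]]]'

```text
time: 18.7
tool_pos: [0.6325, 0.1466, 0.0618]
tool_rot: [0.252, 0.629, 0.701, -0.222]
contact_force: [-0.4, 0.2, -1.8]
gripper_width: 0.558
grasp_force: 60.3
```

Request:
move_arm --targets '[[[0, 0.005, 0, 0.006, 0], [0, 0.005, 0, 0.006, 0], [0, 0.004, 0, 0.004, 0], [0, 0.002, 0, 0.002, 0], [0, 0, 0, 0, 0]]]'

```text
time: 19.12
tool_pos: [0.6313, 0.1469, 0.0454]
tool_rot: [0.252, 0.628, 0.702, -0.223]
contact_force: [0.5, -0.7, -1.6]
gripper_width: 0.557
grasp_force: 60.3
```

Request:
move_arm --targets '[[[0, 0.001, 0, 0.001, 0], [0, 0.001, 0, 0.001, 0], [0, 0, 0, 0, 0]]]'

```text
time: 19.37
tool_pos: [0.6319, 0.1473, 0.0446]
tool_rot: [0.252, 0.628, 0.701, -0.223]
contact_force: [-0.4, 0.7, -1.7]
gripper_width: 0.559
grasp_force: 60.3
```

Request:
move_arm --targets '[[[0, 0.001, 0, 0.001, 0], [0, 0.001, 0, 0.001, 0], [0, 0, 0, 0, 0]]]'

```text
time: 19.62
tool_pos: [0.6318, 0.1474, 0.0428]
tool_rot: [0.252, 0.628, 0.701, -0.223]
contact_force: [-0.1, 0.5, -1.8]
gripper_width: 0.557
grasp_force: 60.3
```

Request:
move_arm --targets '[[[0, 0.001, 0, 0.001, 0], [0, 0.001, 0, 0.001, 0], [0, 0, 0, 0, 0]]]'

```text
time: 19.87
tool_pos: [0.632, 0.1476, 0.0413]
tool_rot: [0.252, 0.628, 0.701, -0.223]
contact_force: [-0.3, -0.4, -2.7]
gripper_width: 0.558
grasp_force: 60.4
```

Request:
move_arm --targets '[[[0, 0.001, 0, 0.001, 0], [0, 0, 0, 0, 0]]]'

```text
time: 20.03
tool_pos: [0.632, 0.1476, 0.0412]
tool_rot: [0.252, 0.628, 0.701, -0.223]
contact_force: [-2.1, -0.2, 2.5]
gripper_width: 0.556
grasp_force: 60.4
```

Request:
move_arm --targets '[[[0, 0.001, 0, 0.001, 0], [0, 0, 0, 0, 0]]]'

```text
time: 20.2
tool_pos: [0.632, 0.1476, 0.0412]
tool_rot: [0.253, 0.629, 0.701, -0.224]
contact_force: [-3.8, 0.3, 6.7]
gripper_width: 0.553
grasp_force: 60.5
```

Contact. Releasing, backing off and checking.

Request:
move_arm --targets '[[[64, 0, 0, 0, 0], [70, 0, 0, 0, 0], [70, 0, 0, 0, 0], [70, 0, 0, 0, 0], [70, 0, 0, 0, 0]]]'

```text
time: 20.62
tool_pos: [0.6318, 0.1477, 0.0394]
tool_rot: [0.252, 0.628, 0.702, -0.223]
contact_force: [0.2, -0.3, 0.5]
gripper_width: 0.699
grasp_force: 0.0
```

Request:
move_arm --targets '[[[70, 0, 0, -0.02, 0], [70, 0, 0, -0.04, 0], [70, 0, 0, -0.06, 0], [70, 0, 0, -0.06, 0], [70, 0, 0, -0.06, 0]]]'

```text
time: 21.03
tool_pos: [0.6209, 0.2395, 0.1528]
tool_rot: [0.252, 0.628, 0.701, -0.223]
contact_force: [0.1, 0.8, -0.1]
gripper_width: 0.707
grasp_force: 0.0
```

Request:
move_arm --targets '[[[70, 0, 0, -0.03, 0], [70, 0, 0, 0, 0], [70, 0, 0, 0, 0]]]'

```text
time: 21.28
tool_pos: [0.6203, 0.2507, 0.1663]
tool_rot: [0.252, 0.628, 0.702, -0.221]
contact_force: [0.5, 0.3, -0.5]
gripper_width: 0.701
grasp_force: 0.0
```

Run:
```python
from h import *
st()
f=grab_frame("wrist");g=grab_frame("side")
o=np.zeros((600,800,3),np.uint8);o[:400,:640]=f;o[400:600,:480]=cv2.resize(g[130:290,190:430][:, :],(480,320))[120:320];cv2.imwrite("pics/end.png",o[:,:,::-1])
```

```text
t 21.28 q [ 0.497  0.403  1.459 -0.629  1.571  0.482] p [0.6203 0.2507 0.1663] grip 0.701 0.0 F [ 0.5  0.3 -0.5]
R [[-0.083, 0.994, 0.076], [0.77, 0.112, -0.628], [-0.633, 0.007, -0.774]] tilt 39.2 dir -83.1
```

View pics/end.png

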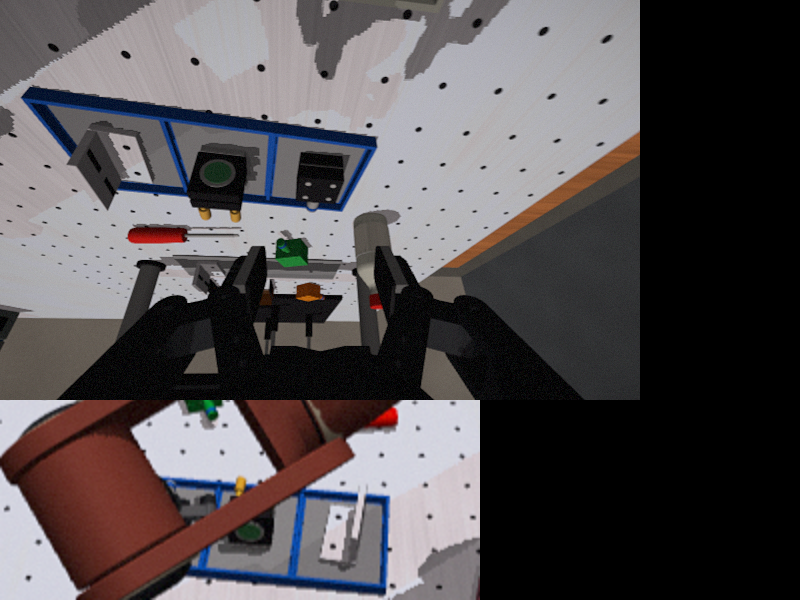

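The final views show the mount in the middle compartment at (218,180), the stage in the far one at (320,178), and the bracket untouched. Everything is upright and the gripper is clear.

```bash
python3 -c "
from plant import job
print(job.job_done())"
```

```text
the job is handed in; nothing more can be done
None
```

The job is handed in: I placed the row's mirror mount in the blue tray's middle compartment and its micrometer stage in the far one, both upright, and left the duplicate bracket in the row; one joint reading (joint 3, 0.055 rad against a 0.06 lower limit) sat slightly outside its range while I got the tool tilt by overreaching, and I don't know how that will be judged.

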